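# Preset the masa scale to four kilos

## Task

Set the counter scale for a four-kilo batch of masa: with a fingertip, gently push the big brass poise along its notched beam, away from the pan, until it drops into the 4 kg notch, the last but one before the beam's tip, and push the small steel poise on the front bar back against its zero stop. Only push them, without pinching or lifting; take your hand away when both are set, and leave everything else on the counter where it is.

Things in the scene. Friction and masses are not known exactly. Their poses are not given: they have to be found in the camera images.
- scale: Green cast counter beam scale, fixed, 190 x 460 mm. Origin: centre of its underside on the counter; y runs along its two level, locked beams from the pan to the beam tip, x away from the robot, z up. Steel pan 190 mm across, centred at y -150 mm, 115 mm high. The tip guard, 166 mm high, stands at y +214 to +226 mm, x +8 to +52 mm
- notch_4kg (a point): Centre of the 4 kg notch, level with the dark main beam's top (scale frame x 30, y 140, z 150 mm). The beam is 14 mm thick, y -16 to +213 mm. Its six V notches, one a kilo from 0 at the pan end to 5, lie 30 mm apart from y 20 to 170 mm: white floors, 3.5 mm deep, 14 mm wide at the top, 35-degree walls; 4 kg is the last but one. Axes as the scale's
- zero_stop (a point): Top of the 10 mm thick brass zero stop on the aluminium-coloured fine bar: its face towards the beam tip (scale frame x -35, y 10, z 146 mm). The bar is 8 mm thick, level, its top 138 mm high, y -19 to +213 mm, parallel to the main beam and 65 mm nearer the robot. Axes as the scale's
- poise: Big brass poise, 0.65 kg, resting on the main beam: a block 44 mm across the beam, 34 mm along it, reaching 35 mm above its origin (centre of the block's underside, at the beam top on its centre line), a red line round its middle. A spring pawl inside drops into the notches; its 12 mm steel pin stands 9.5 mm proud of the block's top, 6 mm when the pawl is in a notch. Axes as the scale's
- poise_travel (a joint): Place of the big poise along the beam in m: 0 at the 0 kg notch, growing towards the tip by 0.030 a kilo; 0.120 is the 4 kg notch. It starts between 0 and 1.6 kg. It takes about 1 N to push on the level and 4 to 6 N out of a notch; from 5 mm either side of a notch's centre the pawl pulls it in
- pawl_drop (a joint): Height of the big poise's pawl in m: 0 riding on the beam top, -0.0035 dropped into a notch
- poise_lift (a joint): How far the big poise is lifted off its beam in m; 0 all through, as it is only to be pushed
- fine_poise: Small steel poise on the fine bar: 24 mm across the bar, 20 mm along it, the top 27 mm above its origin, red line round its middle. Origin: on the bar's centre line at the bar top (138 mm high), mid poise. Axes as the scale's. Slides with about 1 N of friction, cannot leave the bar
- fine_travel (a joint): Place of the small poise along the fine bar in m: 0 against the zero stop, growing towards the tip
- press: Cast iron tortilla press, 200 mm round, 80 mm high, fixed, to the left; leave alone. Origin: centre of its underside
- lever_swing (a joint): Lever of the tortilla press in rad, 0 lying over the top plate; leave alone
- mug: White enamel mug, 84 mm across, 82 mm high, near the robot on the right; leave alone. Origin: centre of its underside
- jar: Squat glass jar with red screw lid, 92 mm across, 110 mm high, left of the scale; leave alone. Origin: centre of its underside
- scoop: Blue plastic scoop, 75 x 220 mm, 45 mm high, right of the scale's pan; leave alone. Origin: under the back wall of its bowl, on the counter
- molinillo: Wooden molinillo whisk, 300 mm long, 44 mm high, lying in front of the scale on the left; leave alone. Origin: near its middle, on the counter

How it is judged (in metres and radians):
At the end, for the whole second after the job is handed in: the big poise rests at the 4 kg notch (within 2.5 mm of its centre) with its pawl dropped at least 2.5 of the 3.5 mm, the small poise is within 2.5 mm of its zero stop, and both are at rest (value of joint poise_travel between 0.1175 and 0.1225 m and value of joint pawl_drop below -0.0025 m and value of joint fine_travel below 0.0025 m and linear speed of each of poise, fine_poise below 0.01 m/s); the robot touches nothing.
It fails at once if the big poise is lifted more than 6 mm off its beam (value of joint poise_lift above 0.006 m).
It fails at once if the big poise is pinched or shoved hard (over 40 N) (contact force between the fingers and poise above 40 N).
It fails at once if the small poise is pinched or shoved hard (over 40 N) (contact force between the fingers and fine_poise above 40 N).
It fails at once if another thing on the counter is moved by more than 20 mm (distance of any of mug, jar, scoop, molinillo from where it was at the start of the episode above 0.02 m).
It fails at once if the press lever is swung (value of joint lever_swing above 0.1 rad).
It also fails if it takes over 54 s, if anything falls off the work surface, if the arm or the gripper's body presses on something with over 40 N, if the wrist force passes 120 N, or if a joint passes its speed limit or range.

## Robot

A 6-joint arm with a two-finger parallel gripper is mounted at the origin on the work surface. World frame = base frame: x ahead of the robot, y to its left, z up, the work surface at z = 0. Lengths are in mm, angles in rad, forces in N, time in s.
With the tool pointing down it reaches from about 300 to 775 mm from the base axis. Payload 14.6 kg.
Tool frame: the origin (TCP) lies between the finger pads; the fingertips stand 22 mm ahead of it and the grasp point (between the pads) lies 3 mm ahead of it (manip.tcp_to_tips is the distance from the TCP to the fingertips, in mm); y points along the fingers, z is the direction in which the jaws open and shut, and the axes are right-handed (so a half turn about y gives the same grasp; the last joint's range is limited). The gripper opens to 94 mm and grips with 3 to 60 N. Pads are 16 mm wide; open, the fingers measure 119 mm over their backs; the gripper's body (75 mm by 177 mm) begins 78 mm behind the grasp point.
Start: joints at [1.179, 0.3, 1.521, -0, 1.321, -0.067], TCP at [175.513, 521.234, 190.646] pointing down, gripper open.
Joint ranges: [-3.03, 3.03], [-0.79, 2.21], [0.23, 2.52], [-1.04, 4.18], [0, 3.07], [-2.55, 2.55]. Speed limits (rad/s): [2.22, 2.22, 2.57, 3.14, 3.14, 3.14].

## Interface

Orientations are given as [roll, pitch, yaw] about the fixed x, y, z axes, in that order (R = Rz(yaw) Ry(pitch) Rx(roll)).
In Python, from cell import manip gives the robot as it stands.
- The arm moves only by the shell command python3 -m jog 'ROWS' [OPENING] [FORCE]. ROWS is JSON, one flat list of numbers, 6 for each row, row after row: the shift along the tool's x, y, z in mm, then the turn, a rotation vector about the tool's x, y, z in degrees. A call has 1 to 10 rows; each row is the pose to reach, as a shift and turn from the pose commanded when the call began, along the tool's axes at that moment; what a row does not reach only later rows make up. A row lasts 1/12 s, in which the tool goes at most 41.7 mm and 7.16 degrees, less where a joint would pass 70% of its speed; a pose out of reach is approached as far as the arm can. A call with a gripper value outside its range is refused whole. OPENING is the finger opening in mm, from 0 to 94, set as the call begins (- or left out, the last holds). The fingers move at their own pace and stop on an object; FORCE is the grip in N (left out, the last holds). Time passes only in rows, so rows that repeat a pose let the fingers close. It gives the time, the measured TCP pose, the force and the opening at its end, in the units of the state.
- manip.read_state(): the state, without advancing time (a new reading comes with each control period).
- manip.camera(name): name is "scene" or "top" or "wrist"; returns a dict with "img" (384x512x3 uint8, red, green, blue), "intrinsics" (3x3 intrinsics, pixels), "k1" (the pictures are not rectified: a ray, as slopes to the right and down, at radius r is drawn at 1 + k1 r^2 times it, then the intrinsics apply), "origin" and "orientation" of the camera in the world. Camera axes: x right, y down, z forward; pixel columns grow to the right and rows downward; lengths in mm; the calibration is good to about 2 mm. A picture is of the moment at which its call begins. There is no depth.
- manip.sign_off(): hands the job in, once; it reports no verdict.
Trained networks look in a picture, given as the dict that the camera call returned (one of the last four; its "shot" number tells which), for a name from the list of things; names that differ only in an ending like _2 or _b are one class to them, and where a whole thing is asked for, a point or a joint stands for the part that bears it (a point fixed in the world has none). Each returns a list of dicts, best first, with "score" (0 to 1); they miss things now and then, are a little off and sometimes report something else, mostly with a low value. They report only what shows in the picture. A call takes as long as a camera call.
- manip.masks_of(thing, picture): "pixels" (384x512 bool, what is visible of it) and "xy" ([column, row] in pixels, amid what is visible of it).
- manip.tip_of(thing, picture): "xy" ([column, row] in pixels: a listed point, or the origin of a listed thing).
The state is a dict: "clock": time; "joints": joint angles; "qd": joint speeds; "effort": joint torques, N m; "eef_pos": TCP position; "eef_rot": TCP orientation; "wrist_force": force on the tool from outside, world axes, zero at the start; "moment": the same for the moment, N m; "finger_gap": finger opening in mm.
Only numpy, scipy, OpenCV 4.12 (cv2) and the standard library are available. Lean on these libraries where they do the work, as an engineer would, in place of code of your own. Each camera call takes 0.05 s, during which the arm holds its last target.

## Working session

There is one attempt and no reset: what is moved stays moved. The work goes in short steps, Python scripts to look and compute and a shell command to move; the robot and the scene stay as the last step left them, time stands still between calls to the robot, and variables do not carry over. Pictures are saved under pics/ and viewed, and the job is handed in when it is done.

```bash
ls; mkdir -p pics
cat > h.py <<'E'
import numpy as np, cv2
from cell import manip
from scipy.spatial.transform import Rotation as R
def save(c,n,crop=None,s=1):
    im=c["img"][:,:,::-1].copy()
    if crop: a,b,w,h=crop; im=im[b:b+h,a:a+w]
    if s!=1: im=cv2.resize(im,None,fx=s,fy=s,interpolation=cv2.INTER_CUBIC)
    cv2.imwrite("pics/"+n,im)
def Rm(o):
    o=np.array(o)
    return o if o.shape==(3,3) else R.from_euler('xyz',o).as_matrix()
def ray(c,xy):
    K=np.array(c["intrinsics"]); d=np.array([(xy[0]-K[0,2])/K[0,0],(xy[1]-K[1,2])/K[1,1]])
    u=d.copy()
    for _ in range(30): u=d/(1+c["k1"]*(u@u))
    v=Rm(c["orientation"])@np.array([u[0],u[1],1]); return np.array(c["origin"],float),v
def at_z(c,xy,z):
    o,v=ray(c,xy); return o+v*(z-o[2])/v[2]
def proj(c,p):
    q=Rm(c["orientation"]).T@(np.array(p,float)-np.array(c["origin"])); u=q[:2]/q[2]; u=u*(1+c["k1"]*(u@u))
    K=np.array(c["intrinsics"]); return np.array([K[0,0]*u[0]+K[0,2],K[1,1]*u[1]+K[1,2]])
def tri(obs):
    A=np.zeros((3,3));b=np.zeros(3)
    for c,xy in obs:
        o,v=ray(c,xy);v/=np.linalg.norm(v);P=np.eye(3)-np.outer(v,v);A+=P;b+=P@o
    return np.linalg.solve(A,b)
E
python3 - <<'E'
from h import *
s=manip.read_state(); print({k:np.round(v,3) for k,v in s.items()})
for n in ["scene","top","wrist"]:
    c=manip.camera(n); save(c,n+"0.png",s=1.5 if n!="wrist" else 1); print(n,np.round(c["origin"],1),np.round(c["orientation"],3),c["k1"],np.round(c["intrinsics"],1).tolist())
    for t in ["scale","notch_4kg","zero_stop","poise","fine_poise"]:
        print(t,[(np.round(d["xy"],1),round(d["score"],2)) for d in manip.tip_of(t,c)[:2]],[(np.round(d["xy"],1),round(d["score"],2),d["pixels"].sum()) for d in manip.masks_of(t,c)[:2]])
E
```

```text
pics
{'clock': np.float64(0.0), 'joints': array([ 1.179,  0.3  ,  1.522, -0.   ,  1.321, -0.067]), 'qd': array([ 0.001, -0.   ,  0.   ,  0.   , -0.   , -0.001]), 'effort': array([-2.0000e-03, -5.3181e+01, -3.5274e+01,  7.1000e-02,  2.4000e-02,
       -0.0000e+00]), 'eef_pos': array([175.398, 520.967, 190.081]), 'eef_rot': array([-1.572,  0.   , -0.325]), 'wrist_force': array([ 0.056, -1.572,  0.458]), 'moment': array([-0.025, -0.003, -0.001]), 'finger_gap': np.float64(94.02)}
scene [1155.  -431.4 1162.4] [-2.463  0.009  0.876] 0.025260734322142285 [[415.5, 0.0, 254.7], [0.0, 415.5, 195.5], [0.0, 0.0, 1.0]]
scale [(array([247.9, 240.8]), 0.59)] [(array([241.6, 236.8]), 0.81, np.int64(8467))]
notch_4kg [(array([284.5, 193.1]), 0.8)] [(array([242.8, 235.7]), 0.75, np.int64(8287))]
zero_stop [(array([238.3, 205.7]), 0.77)] [(array([243.6, 240.2]), 0.76, np.int64(8402))]
poise [(array([264.8, 208.1]), 0.75)] [(array([263.8, 206.5]), 0.59, np.int64(268)), (array([338.9, 152.2]), 0.57, np.int64(2043))]
fine_poise [(array([127.8, 250.3]), 0.57), (array([262.3, 189.3]), 0.56)] [(array([262.9,
[... 180 characters left out ...]
, [0.0, 385.9, 193.7], [0.0, 0.0, 1.0]]
scale [(array([271.3, 178.8]), 0.55)] [(array([274.8, 178.2]), 0.9, np.int64(7339)), (array([256.6, 168.6]), 0.44, np.int64(167))]
notch_4kg [] [(array([274.5, 178.1]), 0.96, np.int64(7141)), (array([133.9, 202.3]), 0.53, np.int64(2834))]
zero_stop [(array([273. , 185.6]), 0.84)] [(array([276.2, 177.9]), 0.91, np.int64(7353)), (array([365.2, 239.4]), 0.36, np.int64(569))]
poise [(array([255.8, 168.1]), 0.51)] []
fine_poise [(array([237.5, 191.6]), 0.4)] []
wrist [109.8 542.7 385.4] [2.9   0.    1.246] -0.04642363468019062 [[302.0, 0.0, 259.2], [0.0, 302.0, 190.6], [0.0, 0.0, 1.0]]
scale [] []
notch_4kg [] []
zero_stop [] []
poise [] []
fine_poise [] []
```

View pics/scene0.png

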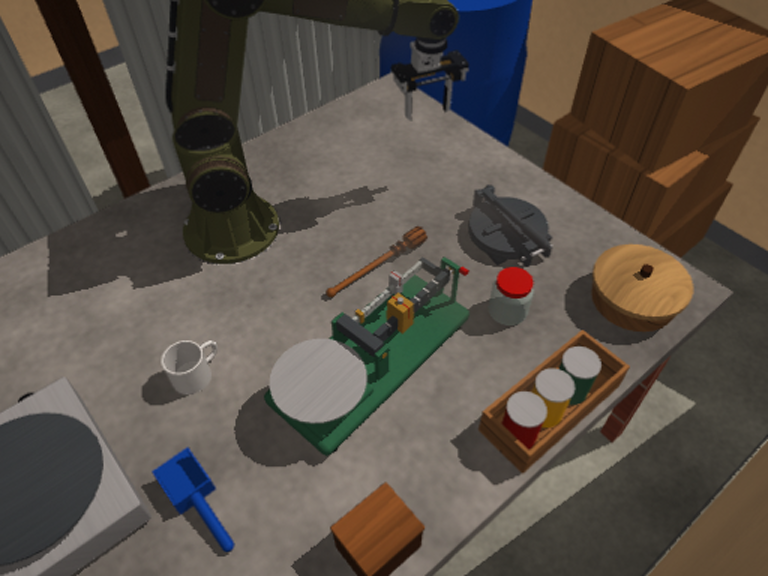

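View pics/top0.png

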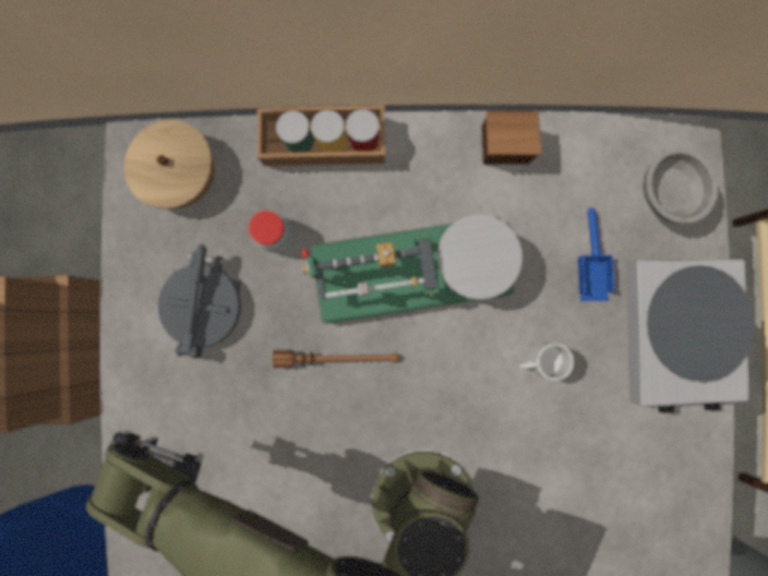

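The scene view shows the scale mid-table: the pan is near (212,253) in native pixels, the brass poise near (267,207), the small steel poise near (263,187) and the tip guard on the far left. I'll zoom in on both views.

Run:
```python
from h import *
c=manip.camera("top"); save(c,"topz.png",(195,135,160,90),5)
c=manip.camera("scene"); save(c,"scz.png",(215,165,110,80),7)
```

```text
(no output)
```

View pics/topz.png

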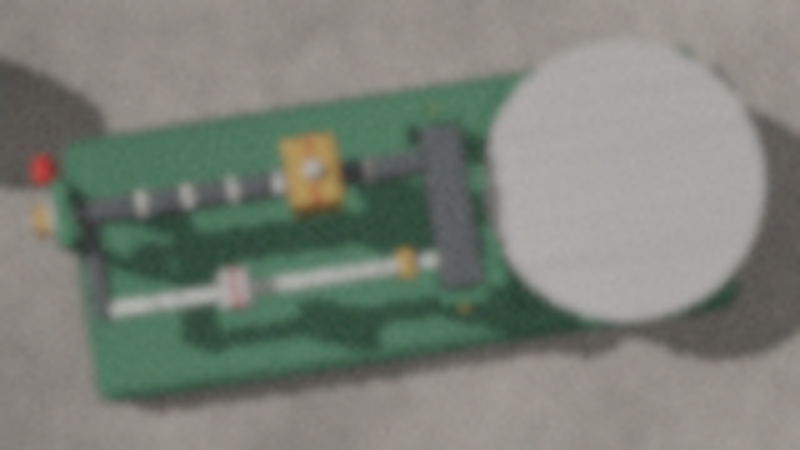

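View pics/scz.png

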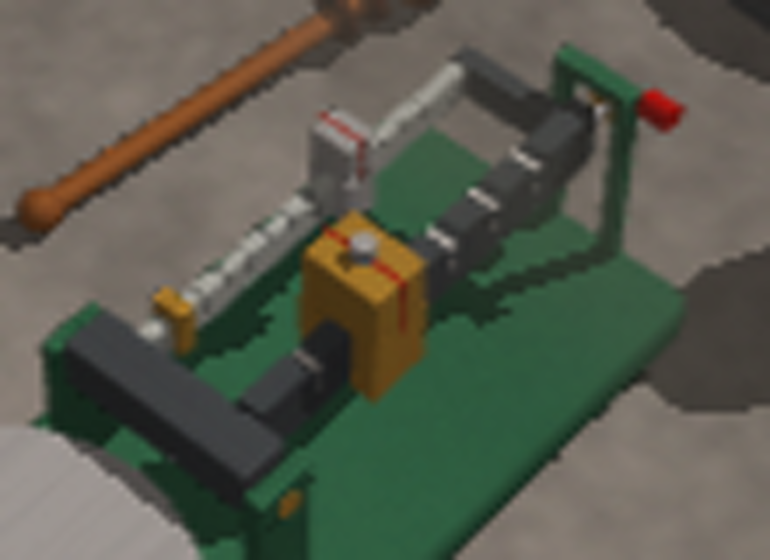

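```bash
cat > fit.py <<'E'
from h import *
from scipy.optimize import least_squares
T=manip.camera("top"); S=manip.camera("scene")
zt=lambda x,y:(195+(x+.5)/5-.5,135+(y+.5)/5-.5)
zs=lambda x,y:(215+(x+.5)/7-.5,165+(y+.5)/7-.5)
n=lambda k:(30,20+30*k,146.5)
obs=[(T,zt(142,203),n(5)),(T,zt(187,195),n(4)),(T,zt(232,187),n(3)),(T,zt(368,167),n(0)),(T,zt(404,262),(-35,5,146)),(T,zt(630,182),(0,-150,115)),
(S,zs(525,160),n(5)),(S,zs(485,198),n(4)),(S,zs(440,240),n(3)),(S,zs(307,360),n(0))]
def W(p,q): c,s=np.cos(p[2]),np.sin(p[2]); return np.array([p[0]+c*q[0]-s*q[1],p[1]+s*q[0]+c*q[1],q[2]])
f=lambda p:np.concatenate([proj(c,W(p,q))-np.array(u) for c,u,q in obs])
r=least_squares(f,[560,50,-.1],loss='soft_l1'); p=r.x; print(np.round(p,3)); print(np.round(f(p).reshape(-1,2),1).tolist())
pt=zt(314,170); ps=zs(364,238)
for nm,o in [("pin",[(T,pt),(S,ps)]),("fine",[(T,zt(236,287)),(S,zs(342,124))])]:
    q=tri(o); d=q-np.array([p[0],p[1],0]); c,s=np.cos(p[2]),np.sin(p[2]); print(nm,np.round(q,1),np.round([c*d[0]+s*d[1],-s*d[0]+c*d[1],d[2]],1))
print("ntch4",W(p,(30,140,150)))
E
python3 fit.py
```

```text
[5.59666e+02 1.99190e+01 1.31000e-01]
[[-0.1, -0.5], [0.0, -0.2], [0.1, 0.1], [0.3, 0.1], [0.6, 0.1], [-0.9, -0.3], [0.2, 0.0], [-0.2, -0.0], [0.1, -0.5], [-0.4, -0.4]]
pin [580.7  80.5 193.4] [ 28.8  57.3 193.4]
fine [509.  130.9 166.2] [-35.7 116.7 166.2]
ntch4 [571.09035416 162.64114304 150.        ]
```

```bash
python3 -m jog '[0,-50,0,0,0,0, 40,-60,-22,0,-5,0, 80,-60,-44,0,-10,0, 120,-60,-66,0,-15,0, 160,-60,-88,0,-20,0, 200,-60,-110,0,-26.1,0, 240,-60,-132,0,-26.1,0, 280,-60,-154,0,-26.1,0, 320,-60,-176,0,-26.1,0, 360,-60,-198,0,-26.1,0]' 0 5
python3 -m jog '[0,0,0,0,0,0, 0,0,0,0,0,0]'
python3 -c "
from h import *
s=manip.read_state();print({k:np.round(v,3) for k,v in s.items()},manip.tcp_to_tips)
c=manip.camera('wrist');save(c,'w1.png');print(c['origin'],c['orientation'])"
```

```text
clock: 2.68
eef_pos: [427.0, 246.9, 250.9]
eef_rot: [-1.571, -0.001, 0.131]
wrist_force: [0.3, 1.5, -0.1]
finger_gap: 30.9
clock: 2.85
eef_pos: [426.9, 247.3, 250.5]
eef_rot: [-1.571, 0.0, 0.127]
wrist_force: [-1.3, -0.2, 0.2]
finger_gap: 17.5
{'clock': np.float64(2.85), 'joints': array([ 0.451,  0.131,  1.587,  0.   ,  1.424, -1.247]), 'qd': array([ 0.065, -0.011,  0.01 ,  0.005,  0.001,  0.024]), 'effort': array([-3.2170e+00, -4.3697e+01, -3.6768e+01, -1.8300e-01,  3.6000e-02,
       -5.0800e-01]), 'eef_pos': array([426.905, 247.301, 250.489]), 'eef_rot': array([-1.571,  0.   ,  0.127]), 'wrist_force': array([-1.287, -0.241,  0.236]), 'moment': array([ 0.053,  0.044, -0.009]), 'finger_gap': np.float64(17.468)} 22.0
[358.13827818 237.96564201 445.22336409] [2.90061576e+00 2.26281964e-04 1.69777239e+00]
```

View pics/w1.png

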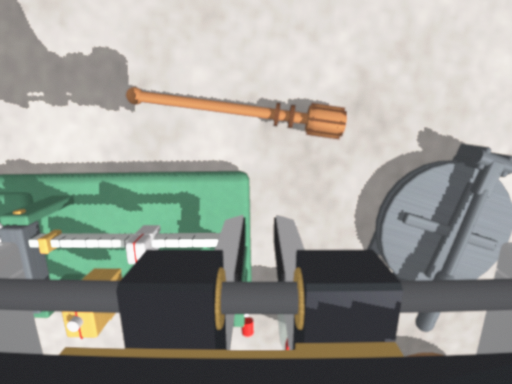

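Wrist view: the fine poise is near (143,243), the zero stop near (45,242) and the brass poise near (90,300). The tool is now aligned with the scale.

```bash
python3 -m jog '[25,0,-35,0,0,0, 50,0,-70,0,0,0, 67,0,-95,0,0,0, 67,0,-95,0,0,0, 67,0,-95,0,0,0, 67,0,-95,0,0,0]' 0 5
cat > st.py <<'E'
from h import *
P=(559.67,19.92,.131)
def sc(q):
    d=np.array(q)-np.array([P[0],P[1],0]); c,s=np.cos(P[2]),np.sin(P[2]); return np.round([c*d[0]+s*d[1],-s*d[0]+c*d[1],d[2]],1)
def st():
    s=manip.read_state(); c,sn=np.cos(P[2]),np.sin(P[2]); f=s['wrist_force']
    print(round(float(s['clock']),2),'scale-frame tcp',sc(s['eef_pos']),'F',np.round([c*f[0]+sn*f[1],-sn*f[0]+c*f[1],f[2]],1),'rot',np.round(s['eef_rot'],3),'gap',round(float(s['finger_gap']),1))
if __name__=="__main__": st()
E
python3 - <<'E'
from st import *
st()
c=manip.camera('wrist');save(c,'w2.png')
for t,z in [("zero_stop",146),("fine_poise",138),("poise",150),("notch_4kg",150)]:
    print(t,[(np.round(d["xy"],1),round(d["score"],2),sc(at_z(c,d["xy"],z))) for d in manip.tip_of(t,c)[:2]])
E
```

```text
clock: 3.4
eef_pos: [504.0, 164.6, 250.7]
eef_rot: [-1.571, 0.0, 0.132]
wrist_force: [-0.2, 0.1, 0.2]
finger_gap: 0.4
3.4 scale-frame tcp [-36.3 150.7 250.7] F [-0.2  0.1  0.2] rot [-1.571  0.     0.132] gap 0.4
zero_stop []
fine_poise [(array([227. , 185.2]), 0.78, array([-35.9, 116.5, 138. ]))]
poise [(array([171.5, 248.7]), 0.97, array([ 30.6,  57. , 150. ]))]
notch_4kg [(array([158.2, 190.9]), 0.4, array([-32.7,  47.9, 150. ]))]
```

View pics/w2.png

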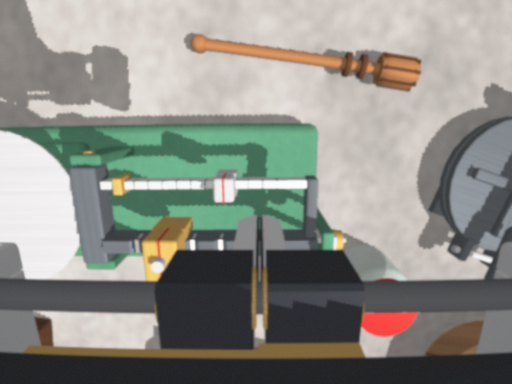

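Wrist view: the fine poise is at (227,185), which puts it at scale y 116.5, and the brass poise is at y 57. Both agree with the scene and top fit. Next I descend behind the fine poise and start pushing.

```bash
python3 -m jog '[1,30,0,0,0,0, 1,60,0,0,0,0, 1,78,0,0,0,0, 1,80,0,0,0,0, 1,80,0,0,0,0, 1,80,-3,0,0,0, 1,80,-6,0,0,0, 1,80,-9,0,0,0, 1,80,-12,0,0,0, 1,80,-15,0,0,0]'; python3 st.py
python3 -m jog '[0,0,-5,0,0,0, 0,0,-10,0,0,0, 0,0,-15,0,0,0, 0,0,-20,0,0,0, 0,0,-25,0,0,0, 0,0,-30,0,0,0, 0,0,-35,0,0,0, 0,0,-40,0,0,0, 0,0,-45,0,0,0, 0,0,-50,0,0,0]'
python3 - <<'E'
from st import *
st()
c=manip.camera('wrist');save(c,'w3.png')
print([(np.round(d["xy"],1),round(d["score"],2),sc(at_z(c,d["xy"],138))) for d in manip.tip_of("fine_poise",c)[:2]])
print([(np.round(d["xy"],1),round(d["score"],2),sc(at_z(c,d["xy"],146))) for d in manip.tip_of("zero_stop",c)[:2]])
E
```

```text
clock: 4.48
eef_pos: [507.9, 148.1, 171.2]
eef_rot: [-1.571, -0.001, 0.131]
wrist_force: [0.2, -0.3, -0.2]
finger_gap: 1.2
4.48 scale-frame tcp [-34.5 133.9 171.2] F [ 0.2 -0.4 -0.2] rot [-1.571e+00 -1.000e-03  1.310e-01] gap 1.2
clock: 5.32
eef_pos: [514.3, 98.4, 170.7]
eef_rot: [-1.571, 0.0, 0.131]
wrist_force: [-0.0, -0.0, 0.5]
finger_gap: 0.4
5.32 scale-frame tcp [-34.7  83.7 170.7] F [-0.  -0.   0.5] rot [-1.571  0.     0.131] gap 0.4
[(array([301.6, 208. ]), 0.74, array([-34.1, 116.6, 138. ]))]
[(array([161.4, 207.5]), 0.69, array([-37. ,   8.6, 146. ]))]
```

View pics/w3.png

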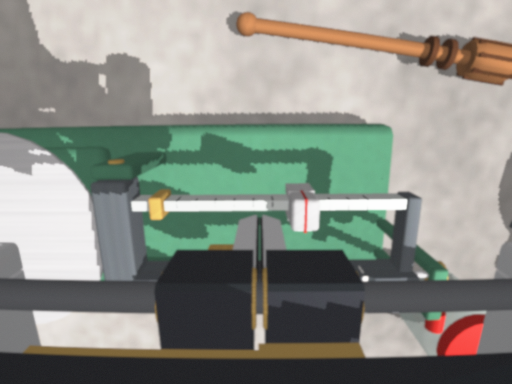

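The fine poise at (303,210) hasn't moved, yet the finger reads y 84, past it. I need to find out why.

Run:
```python
from st import *
c=manip.camera('wrist')
s=manip.read_state();R_=Rm(s['eef_rot']); tip=np.array(s['eef_pos'])+R_@np.array([0,22,0])
for dx in (-8,8):
  for dz in (-12.5,12.5): print(dx,dz,np.round(proj(c,tip+R_@np.array([dx,0,dz]))))
def W(q): co,si=np.cos(P[2]),np.sin(P[2]); return np.array([P[0]+co*q[0]-si*q[1],P[1]+si*q[0]+co*q[1],q[2]])
for q in [(-35,10,146),(-35,213,138),(-35,-19,138),(-35,116.5,165)]: print(q,np.round(proj(c,W(q))))
S=manip.camera('scene'); save(S,'s3.png',(215,125,110,110),6); print(np.round(proj(S,tip)),(np.round(proj(S,tip))-[215,125])*6)
T=manip.camera('top'); save(T,'t3.png',(195,135,160,90),5)
```

```text
-8 -12.5 [244. 201.]
-8 12.5 [277. 201.]
8 -12.5 [244. 221.]
8 12.5 [277. 221.]
(-35, 10, 146) [163. 210.]
(-35, 213, 138) [422. 207.]
(-35, -19, 138) [130. 207.]
(-35, 116.5, 165) [307. 218.]
[257. 192.] [252. 402.]
```

View pics/s3.png

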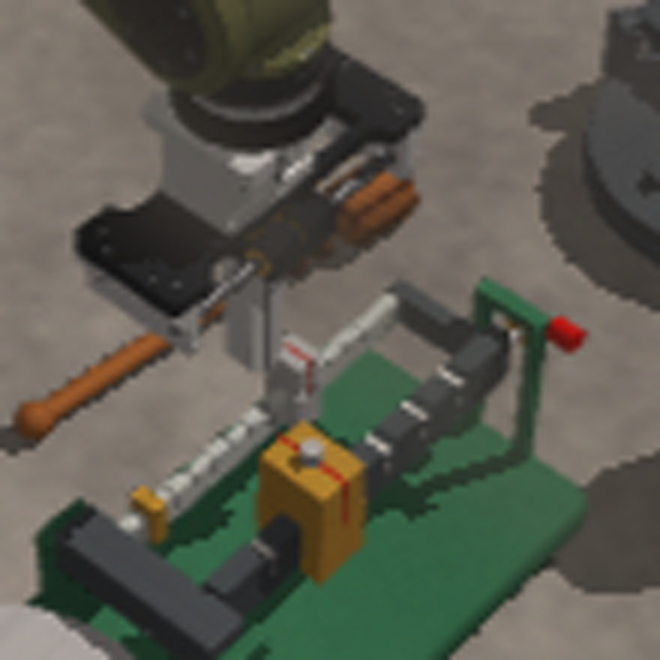

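View pics/t3.png

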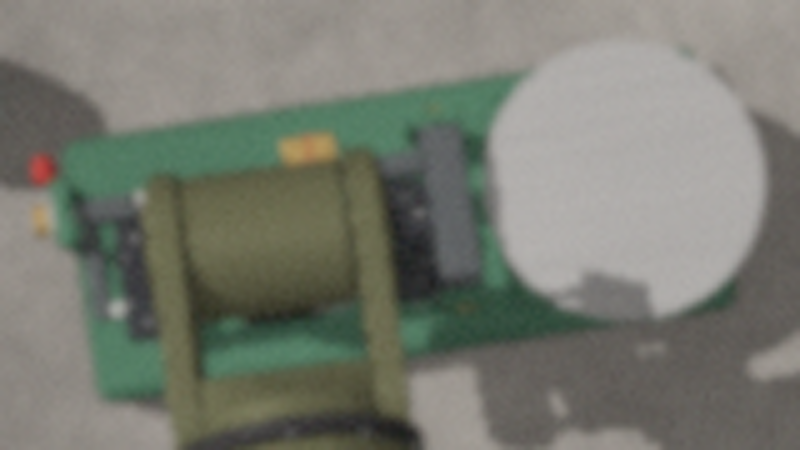

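Run:
```python
from st import *
c=manip.camera('wrist'); S=manip.camera('scene')
s=manip.read_state();R_=Rm(s['eef_rot']); save(c,'w4.png',(215,195,90,75),8); save(S,'s4.png',(235,155,50,50),12)
for t in (22,17,12,7,2,-3):
  a=np.array(s['eef_pos'])
  print(t,[np.round(proj(c,a+R_@np.array([dx,t,dz])),1).tolist() for dx in(-8,8) for dz in (-12.5,0)],[(np.round((proj(S,a+R_@np.array([dx,t,dz]))-[235,155])*12)).tolist() for dx in(-8,8) for dz in (-12.5,12.5)])
```

```text
22 [[243.3, 201.2], [260.0, 201.2], [243.6, 221.5], [260.0, 221.5]] [[206.0, 453.0], [270.0, 399.0], [250.0, 485.0], [315.0, 431.0]]
17 [[242.9, 203.1], [260.1, 203.1], [243.2, 223.8], [260.0, 223.8]] [[205.0, 441.0], [270.0, 387.0], [250.0, 473.0], [315.0, 418.0]]
12 [[242.6, 205.0], [260.1, 205.0], [242.9, 226.2], [260.1, 226.2]] [[205.0, 429.0], [270.0, 375.0], [250.0, 461.0], [315.0, 406.0]]
7 [[242.2, 207.1], [260.1, 207.1], [242.5, 228.7], [260.1, 228.7]] [[205.0, 417.0], [270.0, 363.0], [250.0, 449.0], [315.0, 394.0]]
2 [[241.8, 209.2], [260.1, 209.2], [242.1, 231.3], [260.1, 231.3]] [[204.0, 405.0], [269.0, 350.0], [250.0, 437.0], [315.0, 382.0]]
-3 [[241.4, 211.5], [260.1, 211.5], [241.7, 234.0], [260.1, 234.0]] [[204.0, 392.0], [269.0, 338.0], [250.0, 424.0], [315.0, 369.0]]
```

View pics/w4.png

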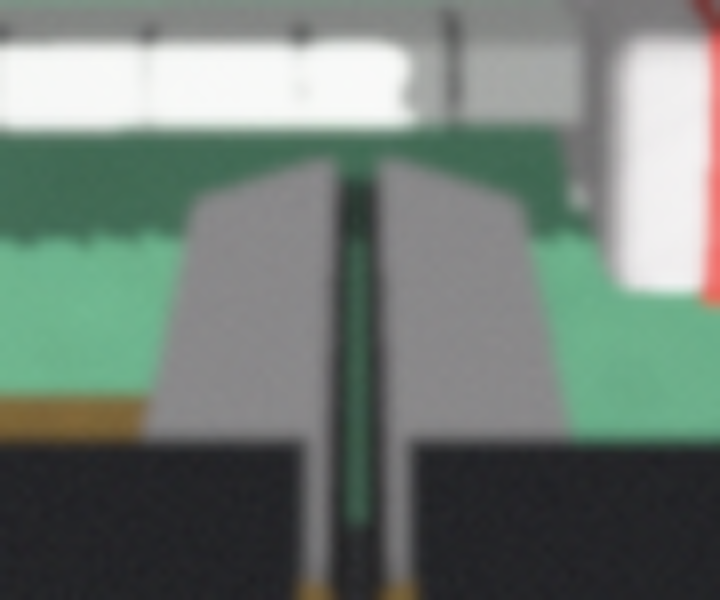

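View pics/s4.png

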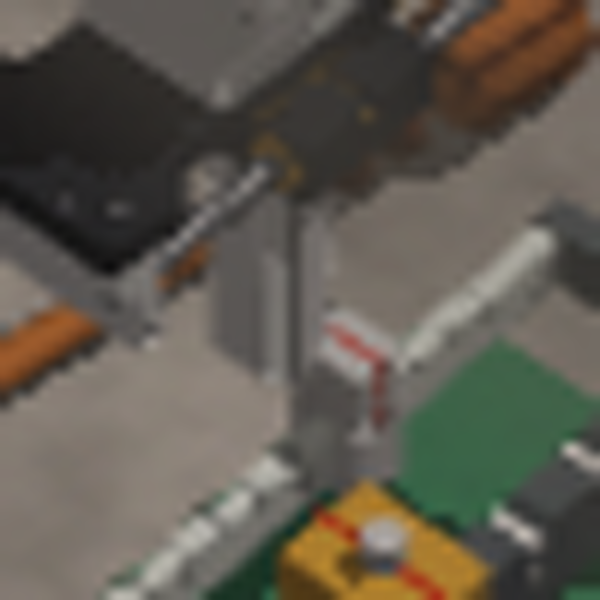

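Run:
```python
from st import *
S=manip.camera('scene')
R_=Rm([-1.572,0,-.325]); a=np.array([175.4,521,190.1])
for t in (22,0,-20):
  print(t,[np.round(proj(S,a+R_@np.array([0,t,dz]))*1.5).tolist() for dz in(-53,-47,47,53)])
print([n for n in dir(manip) if n[0]!='_'])
i=cv2.imread('pics/scene0.png')[20:150,360:500]; cv2.imwrite('pics/s0z.png',cv2.resize(i,None,fx=5,fy=4.5))
```

```text
22 [[407.0, 130.0], [409.0, 130.0], [442.0, 121.0], [444.0, 121.0]]
0 [[407.0, 123.0], [409.0, 123.0], [442.0, 114.0], [444.0, 114.0]]
-20 [[407.0, 116.0], [409.0, 116.0], [443.0, 108.0], [445.0, 107.0]]
['Unreachable', 'camera', 'masks_of', 'read_state', 'sign_off', 'tcp_to_tips', 'tip_of']
```

View pics/s0z.png

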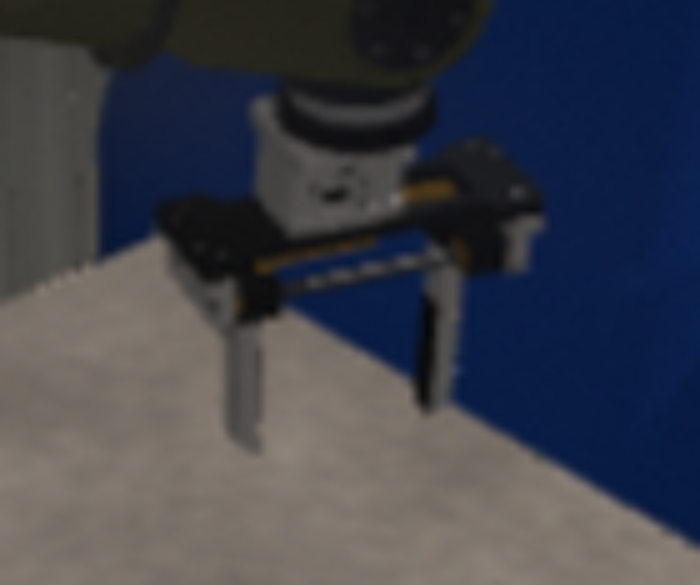

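The scene view shows the fingertips about 30 mm higher than the stated 22 mm ahead of the TCP. That's why they passed over the fine poise (top at 165 mm) without touching. The start picture shows the same offset. I'll go back behind the poise, descend in stages and check by camera each time.

```bash
python3 -m jog '[0,-15,10,0,0,0, 0,-15,30,0,0,0, 0,-15,55,0,0,0, 0,-15,70,0,0,0, 0,-10,70,0,0,0, 0,0,70,0,0,0, 0,5,70,0,0,0, 0,10,70,0,0,0, 0,10,70,0,0,0, 0,10,70,0,0,0]' 0 5
cat > tipv.py <<'E'
from st import *
import sys
st(); n=sys.argv[1]
c=manip.camera('wrist'); S=manip.camera('scene')
i=c["img"][130:330,130:400,::-1]; s=manip.read_state(); a=np.array(s['eef_pos']); u=proj(S,a).astype(int)
x,y=u[0]-45,u[1]-40
j=S["img"][y:y+85,x:x+90,::-1]
cv2.imwrite('pics/'+n,np.hstack([cv2.resize(i,(400,380),interpolation=2),cv2.resize(j,(400,380),interpolation=2)]))
print('scene crop',x,y,'scale',400/90,380/85)
E
python3 tipv.py v5.png
```

```text
clock: 6.6
eef_pos: [505.1, 167.7, 160.3]
eef_rot: [-1.571, 0.001, 0.13]
wrist_force: [-0.9, 0.7, 0.8]
finger_gap: 0.5
6.6 scale-frame tcp [-34.8 153.7 160.3] F [-0.8  0.8  0.8] rot [-1.571e+00  1.000e-03  1.300e-01] gap 0.5
scene crop 226 137 scale 4.444444444444445 4.470588235294118
```

View pics/v5.png

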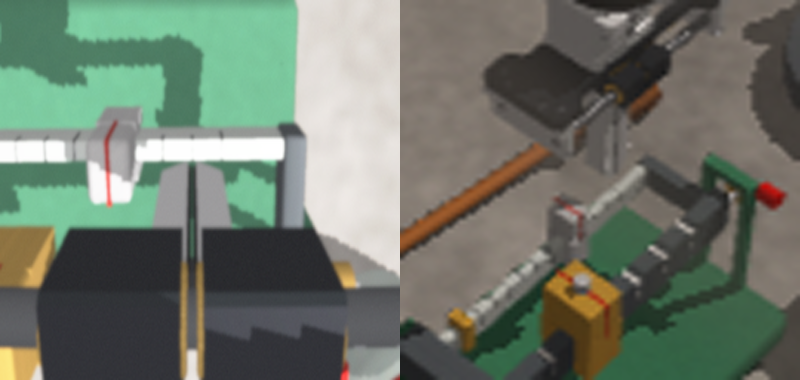

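```bash
python3 -m jog '[0,7,0,0,0,0, 0,14,0,0,0,0, 0,16,0,0,0,0, 0,16,0,0,0,0, 0,16,0,0,0,0]'; python3 tipv.py v6.png
```

```text
clock: 7.12
eef_pos: [505.0, 168.3, 144.5]
eef_rot: [-1.571, 0.0, 0.131]
wrist_force: [-0.4, 0.1, -0.4]
finger_gap: 0.5
7.12 scale-frame tcp [-34.8 154.3 144.5] F [-0.4  0.2 -0.4] rot [-1.571  0.     0.131] gap 0.5
scene crop 226 140 scale 4.444444444444445 4.470588235294118
```

View pics/v6.png

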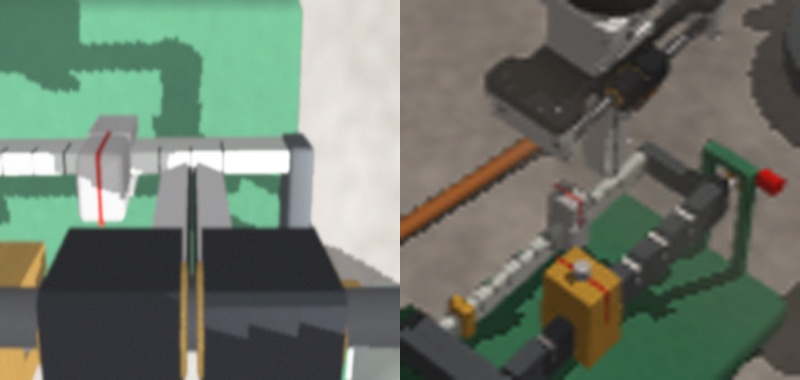

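Run:
```python
from st import *
S=manip.camera('scene'); s=manip.read_state();R_=Rm(s['eef_rot']);a=np.array(s['eef_pos'])
x,y=226,140
for t in (22,12,2,-8,-18): print(t,'z',round(a[2]-t,1),[np.round((proj(S,a+R_@np.array([dx,t,dz]))-[x,y])*[8,8]).tolist() for dx,dz in((8,0),(8,-12.5),(-8,-12.5),(8,12.5))])
save(S,'s7.png',(x,y,90,65),8)
```

```text
22 z 122.9 [[376.0, 367.0], [356.0, 385.0], [326.0, 364.0], [396.0, 350.0]]
12 z 132.9 [[376.0, 351.0], [356.0, 369.0], [326.0, 349.0], [396.0, 334.0]]
2 z 142.9 [[377.0, 335.0], [357.0, 353.0], [327.0, 333.0], [397.0, 318.0]]
-8 z 152.9 [[378.0, 319.0], [357.0, 337.0], [327.0, 316.0], [398.0, 302.0]]
-18 z 162.9 [[378.0, 303.0], [358.0, 320.0], [327.0, 300.0], [399.0, 285.0]]
```

View pics/s7.png

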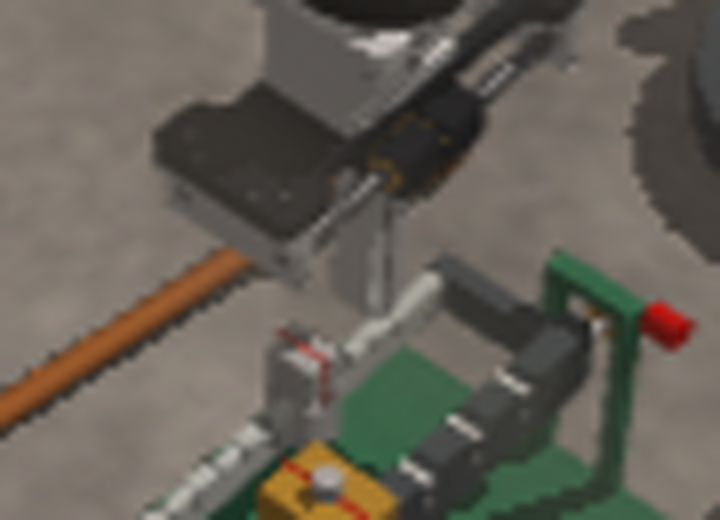

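Inner tip is at about z 151 (seen at (380,315) in the crop), and its outer corners are bevelled. I go 5 mm lower and push gently while watching the force.

```bash
python3 -m jog '[0,2,0,0,0,0, 0,4,0,0,0,0, 0,5,0,0,0,0, 0,5,-4,0,0,0, 0,5,-8,0,0,0, 0,5,-12,0,0,0, 0,5,-16,0,0,0, 0,5,-20,0,0,0, 0,5,-24,0,0,0, 0,5,-28,0,0,0]'; python3 st.py;  python3 -m jog '[0,0,-4,0,0,0, 0,0,-8,0,0,0, 0,0,-12,0,0,0, 0,0,-16,0,0,0, 0,0,-20,0,0,0]'; python3 tipv.py v8.png
```

```text
clock: 8.1
eef_pos: [508.9, 140.2, 139.7]
eef_rot: [-1.571, -0.0, 0.131]
wrist_force: [-0.0, 1.3, -0.5]
finger_gap: 0.4
8.1 scale-frame tcp [-34.6 125.8 139.7] F [ 0.1  1.3 -0.5] rot [-1.571 -0.     0.131] gap 0.4
clock: 8.52
eef_pos: [511.4, 120.3, 139.7]
eef_rot: [-1.571, -0.0, 0.131]
wrist_force: [0.6, 1.4, 0.3]
finger_gap: 0.7
8.52 scale-frame tcp [-34.7 105.9 139.7] F [0.8 1.3 0.3] rot [-1.571 -0.     0.131] gap 0.7
scene crop 216 149 scale 4.444444444444445 4.470588235294118
```

View pics/v8.png

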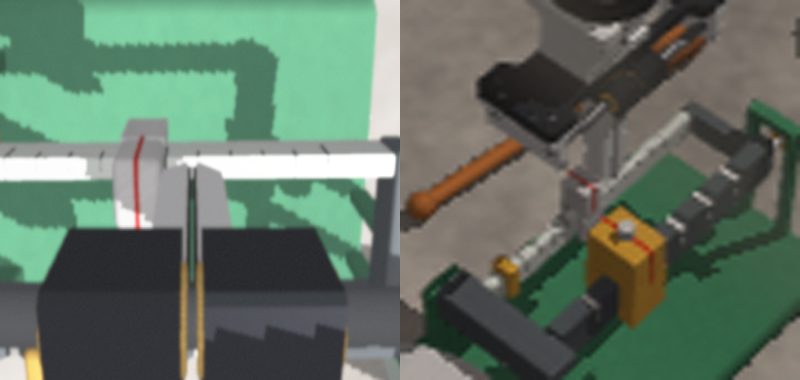

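The fine poise is in contact and moving, at about 1.3 N. I continue.

```bash
python3 -m jog '[0,0,-5,0,0,0, 0,0,-10,0,0,0, 0,0,-15,0,0,0, 0,0,-20,0,0,0, 0,0,-25,0,0,0, 0,0,-30,0,0,0, 0,0,-35,0,0,0, 0,0,-40,0,0,0, 0,0,-45,0,0,0, 0,0,-50,0,0,0]'; python3 st.py;  python3 -m jog '[0,0,-2,0,0,0, 0,0,-4,0,0,0, 0,0,-6,0,0,0]'
python3 - <<'E'
from st import *
st()
c=manip.camera('wrist');save(c,'w9.png',(60,140,200,150),4)
print([(np.round(d["xy"],1),round(d["score"],2),sc(at_z(c,d["xy"],138))) for d in manip.tip_of("fine_poise",c)[:2]])
E
```

```text
clock: 9.45
eef_pos: [517.9, 70.7, 139.6]
eef_rot: [-1.571, 0.0, 0.131]
wrist_force: [-0.1, 0.9, 1.5]
finger_gap: 0.8
9.45 scale-frame tcp [-34.7  55.8 139.6] F [-0.   0.9  1.5] rot [-1.571  0.     0.131] gap 0.8
clock: 9.7
eef_pos: [518.7, 65.1, 139.7]
eef_rot: [-1.571, -0.0, 0.131]
wrist_force: [-0.5, 2.2, 0.5]
finger_gap: 0.4
9.7 scale-frame tcp [-34.7  50.1 139.7] F [-0.2  2.2  0.5] rot [-1.571 -0.     0.131] gap 0.4
[(array([229.2, 220.1]), 0.82, array([-35. ,  28.9, 138. ]))]
```

View pics/w9.png

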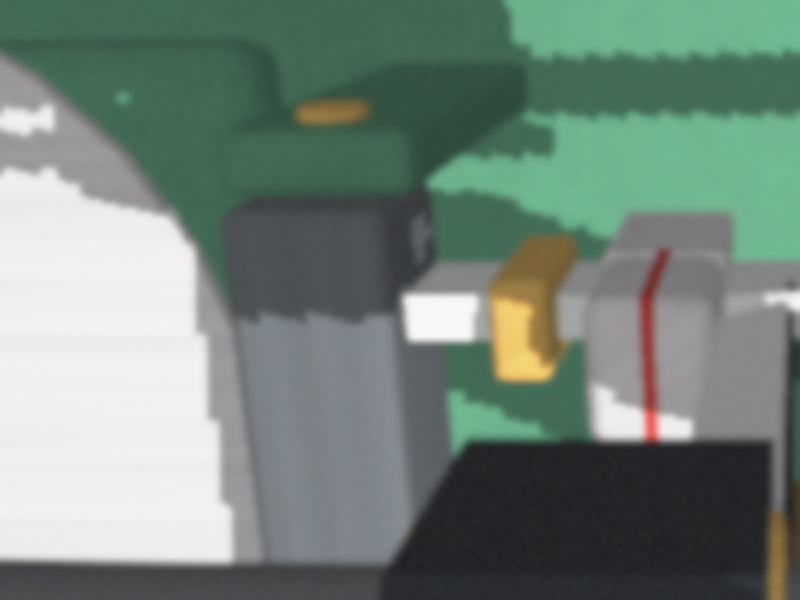

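About 8 mm of gap is left between the zero stop at (530,310) and the poise at (650,330).

```bash
python3 -m jog '[0,0,-2,0,0,0, 0,0,-4,0,0,0, 0,0,-6,0,0,0, 0,0,-7,0,0,0]'; python3 -m jog '[0,0,-1,0,0,0, 0,0,-1,0,0,0]';python3 -m jog '[0,0,-1,0,0,0, 0,0,-1,0,0,0]';python3 -m jog '[0,0,-1,0,0,0, 0,0,-1,0,0,0]'
python3 - <<'E'
from st import *
st()
c=manip.camera('wrist');save(c,'w10.png',(80,150,200,150),4)
print([(np.round(d["xy"],1),round(d["score"],2),sc(at_z(c,d["xy"],138))) for d in manip.tip_of("fine_poise",c)[:2]])
E
```

```text
clock: 10.13
eef_pos: [519.6, 58.1, 139.6]
eef_rot: [-1.571, 0.0, 0.131]
wrist_force: [0.3, 1.2, -0.7]
finger_gap: 1.0
clock: 10.3
eef_pos: [519.7, 57.1, 139.7]
eef_rot: [-1.571, -0.0, 0.131]
wrist_force: [0.1, -1.0, 0.6]
finger_gap: 0.5
clock: 10.47
eef_pos: [519.8, 56.2, 139.6]
eef_rot: [-1.571, 0.0, 0.131]
wrist_force: [-0.2, 0.5, -0.5]
finger_gap: 0.3
clock: 10.63
eef_pos: [519.9, 56.0, 139.7]
eef_rot: [-1.569, 0.0, 0.131]
wrist_force: [-0.5, 4.2, 0.5]
finger_gap: 0.0
10.63 scale-frame tcp [-34.8  40.9 139.7] F [0.1 4.2 0.5] rot [-1.569  0.     0.131] gap 0.0
[(array([227.9, 218.7]), 0.87, array([-36.1,  18.9, 138. ]))]
```

View pics/w10.png

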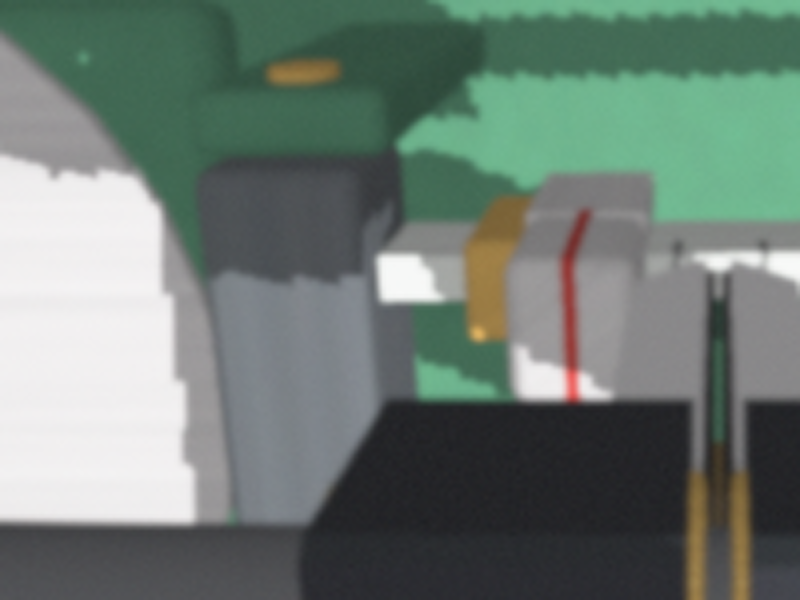

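The fine poise now sits against the stop, with no gap visible at (520,270). The force rose to 4.2 N and the network puts it at y 19. I retreat, lift and move to the pan side of the brass poise.

```bash
python3 -m jog '[0,0,6,0,0,0, 0,-5,12,0,0,0, 0,-35,12,0,0,0, 0,-70,12,0,0,0, 0,-75,12,0,0,0, 30,-75,-5,0,0,0, 60,-75,-22,0,0,0, 65,-75,-22,0,0,0, 65,-75,-22,0,0,0, 65,-75,-22,0,0,0]'
python3 - <<'E'
from st import *
st()
c=manip.camera('wrist');save(c,'w11.png')
for t,z in [("poise",150),("zero_stop",146),("fine_poise",138)]:
  print(t,[(np.round(d["xy"],1),round(d["score"],2),sc(at_z(c,d["xy"],z))) for d in manip.tip_of(t,c)[:2]])
S=manip.camera('scene'); save(S,'s11.png',(205,125,120,100),6)
E
```

```text
clock: 11.57
eef_pos: [586.8, 42.3, 214.3]
eef_rot: [-1.571, 0.001, 0.131]
wrist_force: [0.2, 0.3, -0.4]
finger_gap: 0.1
11.57 scale-frame tcp [ 29.8  18.7 214.3] F [ 0.2  0.3 -0.4] rot [-1.571e+00  1.000e-03  1.310e-01] gap 0.1
poise [(array([306.3, 194.7]), 0.7, array([ 27.8,  59.9, 150. ]))]
zero_stop [(array([244.1, 121.4]), 0.74, array([-35.6,   5.3, 146. ]))]
fine_poise [(array([258.5, 120.5]), 0.9, array([-36.3,  17.5, 138. ]))]
```

View pics/w11.png

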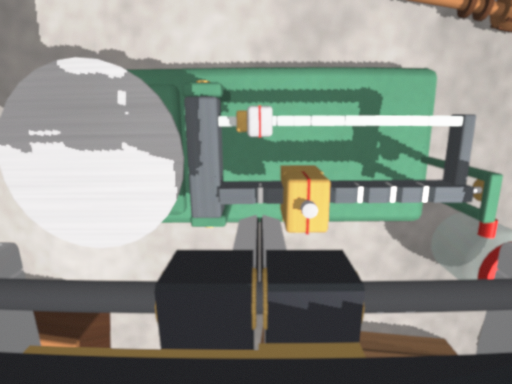

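View pics/s11.png

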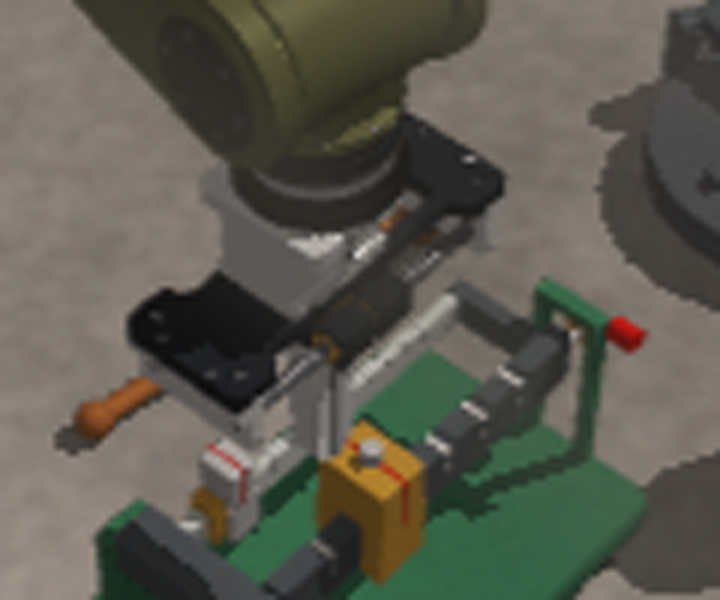

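The finger hangs between the bridge (205,150) and the brass poise (305,200), with the pan-side notch beneath it. I descend in stages.

```bash
python3 -m jog '[0,15,0,0,0,0, 0,30,0,0,0,0, 0,45,0,0,0,0, 0,55,0,0,0,0, 0,60,0,0,0,0, 0,63,0,0,0,0, 0,63,0,0,0,0]'
python3 - <<'E'
from st import *
st()
c=manip.camera('wrist');save(c,'w12.png',(150,100,230,170),3)
S=manip.camera('scene'); save(S,'s12.png',(205,135,120,100),6)
s=manip.read_state();R_=Rm(s['eef_rot']);a=np.array(s['eef_pos'])
for t in (2,-6,-14): print(t,[np.round((proj(S,a+R_@np.array([dx,t,dz]))-[205,135])*6).tolist() for dx,dz in((8,0),(8,-12.5),(-8,-12.5))])
E
```

```text
clock: 12.4
eef_pos: [587.2, 42.0, 151.6]
eef_rot: [-1.571, 0.0, 0.131]
wrist_force: [0.1, -0.4, 0.6]
finger_gap: 0.4
12.4 scale-frame tcp [ 30.2  18.3 151.6] F [ 0.  -0.4  0.6] rot [-1.571  0.     0.131] gap 0.4
2 [[329.0, 491.0], [312.0, 506.0], [288.0, 488.0]]
-6 [[329.0, 481.0], [312.0, 496.0], [288.0, 479.0]]
-14 [[329.0, 472.0], [312.0, 487.0], [288.0, 469.0]]
```

View pics/w12.png

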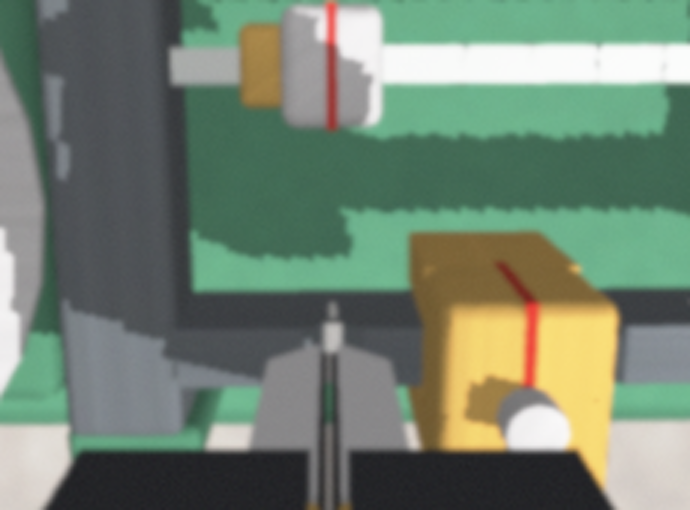

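View pics/s12.png

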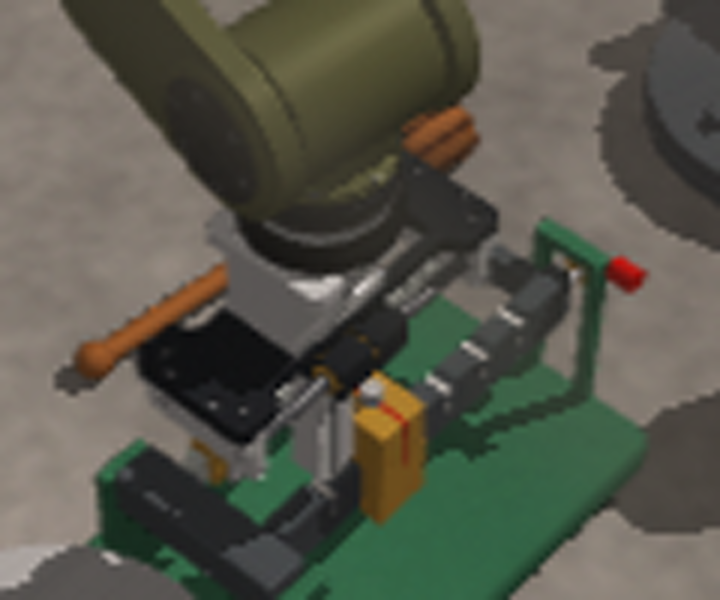

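The tip sits just above the beam, clear of the bridge and the poise. I push slowly towards the tip.

```bash
python3 -m jog '[0,0,3,0,0,0, 0,0,6,0,0,0, 0,0,8,0,0,0, 0,0,10,0,0,0, 0,0,12,0,0,0, 0,0,14,0,0,0, 0,0,16,0,0,0]'; python3 st.py; python3 -m jog '[0,0,3,0,0,0, 0,0,6,0,0,0, 0,0,9,0,0,0]'; python3 -m jog '[0,0,3,0,0,0, 0,0,6,0,0,0]';python3 -m jog '[0,0,3,0,0,0, 0,0,6,0,0,0]';  python3 - <<'E'
from st import *
st()
c=manip.camera('wrist');save(c,'w13.png',(150,100,230,170),3)
print([(np.round(d["xy"],1),round(d["score"],2),sc(at_z(c,d["xy"],150))) for d in manip.tip_of("poise",c)[:2]])
E
```

```text
clock: 13.08
eef_pos: [585.2, 58.0, 151.7]
eef_rot: [-1.571, -0.0, 0.131]
wrist_force: [0.1, -1.0, 0.8]
finger_gap: 0.3
13.08 scale-frame tcp [ 30.3  34.4 151.7] F [-0.  -1.   0.8] rot [-1.571 -0.     0.131] gap 0.3
clock: 13.33
eef_pos: [584.0, 67.1, 151.6]
eef_rot: [-1.571, 0.0, 0.131]
wrist_force: [0.3, -0.6, 0.3]
finger_gap: 0.3
clock: 13.5
eef_pos: [583.1, 73.1, 151.6]
eef_rot: [-1.571, 0.0, 0.131]
wrist_force: [0.1, -0.0, 0.0]
finger_gap: 0.6
clock: 13.67
eef_pos: [582.4, 78.5, 151.6]
eef_rot: [-1.572, 0.0, 0.131]
wrist_force: [-0.4, -4.8, -0.3]
finger_gap: 0.2
13.67 scale-frame tcp [ 30.2  55.1 151.6] F [-1.  -4.7 -0.3] rot [-1.572  0.     0.131] gap 0.2
[(array([303.7, 218.8]), 0.58, array([ 29.,  85., 150.]))]
```

View pics/w13.png

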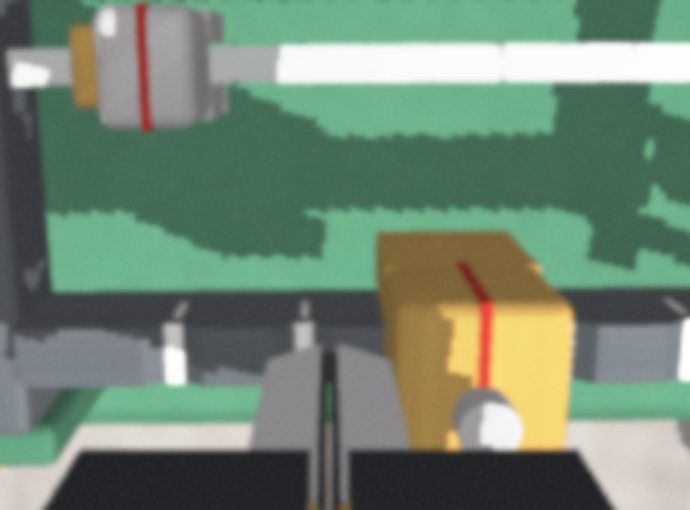

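The brass poise is in the 2 kg notch and resisting with 4.7 N at TCP y≈55. So the 4 kg notch should be met at TCP y≈114–115. I keep pushing.

```bash
python3 -m jog '[0,0,1,0,0,0, 0,0,2,0,0,0]'; python3 -m jog '[0,0,1,0,0,0, 0,0,2,0,0,0]'; python3 -m jog '[0,0,2,0,0,0, 0,0,4,0,0,0]'; python3 -m jog '[0,0,3,0,0,0, 0,0,6,0,0,0, 0,0,9,0,0,0, 0,0,12,0,0,0, 0,0,14,0,0,0]' ; for i in 1 2 3 4 ; do python3 -m jog '[0,0,1,0,0,0, 0,0,2,0,0,0]' | grep -E 'pos|force'; done; python3 st.py
```

```text
clock: 13.93
eef_pos: [582.1, 80.7, 151.6]
eef_rot: [-1.571, 0.0, 0.131]
wrist_force: [-0.7, -1.0, 0.1]
finger_gap: 0.7
clock: 14.1
eef_pos: [581.9, 82.8, 151.6]
eef_rot: [-1.571, 0.0, 0.131]
wrist_force: [-0.4, -1.1, -0.2]
finger_gap: 0.6
clock: 14.27
eef_pos: [581.4, 86.7, 151.6]
eef_rot: [-1.571, 0.0, 0.131]
wrist_force: [-0.4, -1.9, -0.1]
finger_gap: 0.2
clock: 14.68
eef_pos: [579.6, 101.0, 151.7]
eef_rot: [-1.571, -0.0, 0.131]
wrist_force: [-0.6, -0.3, 0.8]
finger_gap: 0.7
eef_pos: [579.4, 102.7, 151.7]
wrist_force: [-0.8, -0.1, 0.1]
eef_pos: [579.1, 104.2, 151.7]
wrist_force: [-0.1, -4.3, -0.1]
eef_pos: [578.9, 106.0, 151.7]
wrist_force: [1.1, -4.2, 0.4]
eef_pos: [578.6, 108.3, 151.7]
wrist_force: [0.4, -3.5, 1.3]
15.35 scale-frame tcp [ 30.3  85.1 151.7] F [-0.1 -3.5  1.3] rot [-1.571  0.     0.131] gap 0.2
```

Contact with the poise seated in the 3 kg notch came at TCP y≈80, so the 4 kg notch seats with the finger at about 110 and the pull-in starts at about 105. I go to 103, then take small steps.

```bash
python3 -m jog '[0,0,1,0,0,0, 0,0,2,0,0,0, 0,0,3,0,0,0, 0,0,4,0,0,0]'|grep force; python3 -m jog '[0,0,2,0,0,0, 0,0,4,0,0,0, 0,0,6,0,0,0, 0,0,8,0,0,0, 0,0,10,0,0,0, 0,0,12,0,0,0, 0,0,13,0,0,0]'; for i in 1 2 3 ; do python3 -m jog '[0,0,1,0,0,0, 0,0,1,0,0,0]' | grep -E 'pos|force'; done;  python3 - <<'E'
from st import *
st()
c=manip.camera('wrist');save(c,'w14.png',(150,100,230,170),3)
print([(np.round(d["xy"],1),round(d["score"],2),sc(at_z(c,d["xy"],150))) for d in manip.tip_of("poise",c)[:2]])
E
```

```text
wrist_force: [-0.4, -0.3, 0.1]
clock: 16.27
eef_pos: [576.3, 125.6, 151.6]
eef_rot: [-1.571, 0.0, 0.131]
wrist_force: [-1.0, 0.2, -0.4]
finger_gap: 0.4
eef_pos: [576.2, 126.5, 151.6]
wrist_force: [0.9, 0.0, -0.1]
eef_pos: [576.1, 127.3, 151.6]
wrist_force: [-0.5, -0.2, 1.0]
eef_pos: [575.9, 128.3, 151.6]
wrist_force: [-0.4, -0.2, 0.2]
16.77 scale-frame tcp [ 30.3 105.3 151.6] F [-0.4 -0.2  0.2] rot [-1.571 -0.     0.131] gap 0.4
[(array([311.9, 219.8]), 0.85, array([ 29.8, 141. , 150. ]))]
```

View pics/w14.png

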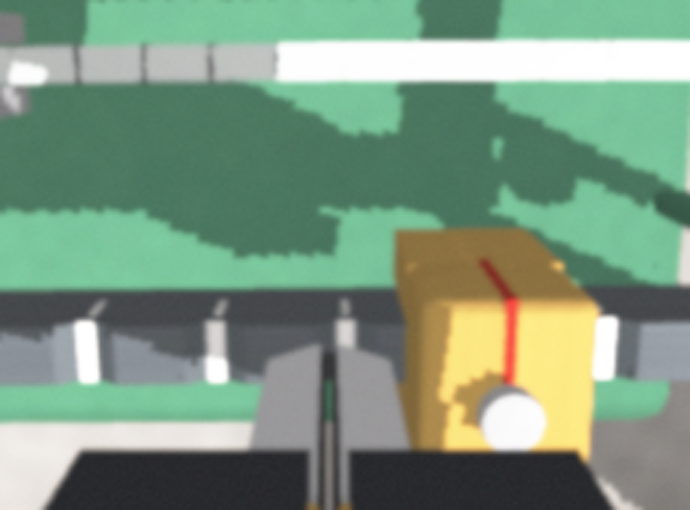

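Force is zero, the network puts the poise at 141, and only the 5 kg notch shows at its right (605,345), so it appears to have dropped in. I back off and lift for a check.

```bash
python3 -m jog '[0,0,-4,0,0,0, 0,0,-12,0,0,0, 0,-20,-20,0,0,0, 0,-50,-25,0,0,0, 0,-80,-30,0,0,0, 0,-80,-60,0,0,0, 0,-80,-60,0,0,0, 0,-80,-60,0,0,0]'
python3 - <<'E'
from st import *
st()
c=manip.camera('wrist');save(c,'w15.png',(200,80,270,200),3)
for t,z in [("poise",150),("notch_4kg",150),("zero_stop",146),("fine_poise",138)]:
  print(t,[(np.round(d["xy"],1),round(d["score"],2),sc(at_z(c,d["xy"],z))) for d in manip.tip_of(t,c)[:2]])
S=manip.camera('scene'); save(S,'s15.png',(215,145,110,85),7)
E
```

```text
clock: 17.53
eef_pos: [583.8, 67.2, 231.6]
eef_rot: [-1.571, -0.0, 0.129]
wrist_force: [-0.8, -0.5, 0.3]
finger_gap: 0.6
17.53 scale-frame tcp [ 30.1  43.7 231.6] F [-0.9 -0.4  0.3] rot [-1.571 -0.     0.129] gap 0.6
poise [(array([440. , 237.9]), 0.69, array([ 77.8, 223.7, 150. ])), (array([361.2, 190.3]), 0.68, array([ 28.6, 139.8, 150. ]))]
notch_4kg []
zero_stop [(array([216.1, 119.1]), 0.92, array([-37.2,   4.3, 146. ]))]
fine_poise [(array([231.9, 119. ]), 0.68, array([-37.1,  17.9, 138. ]))]
```

View pics/w15.png

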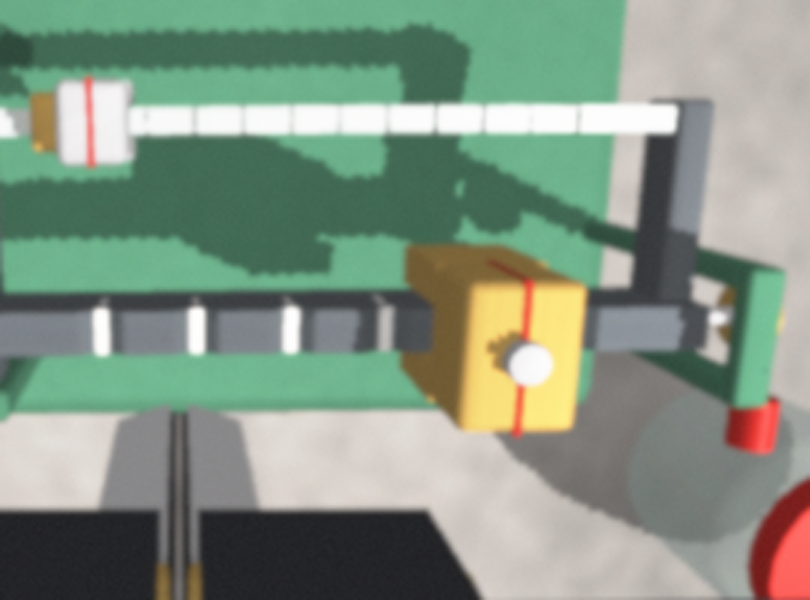

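View pics/s15.png

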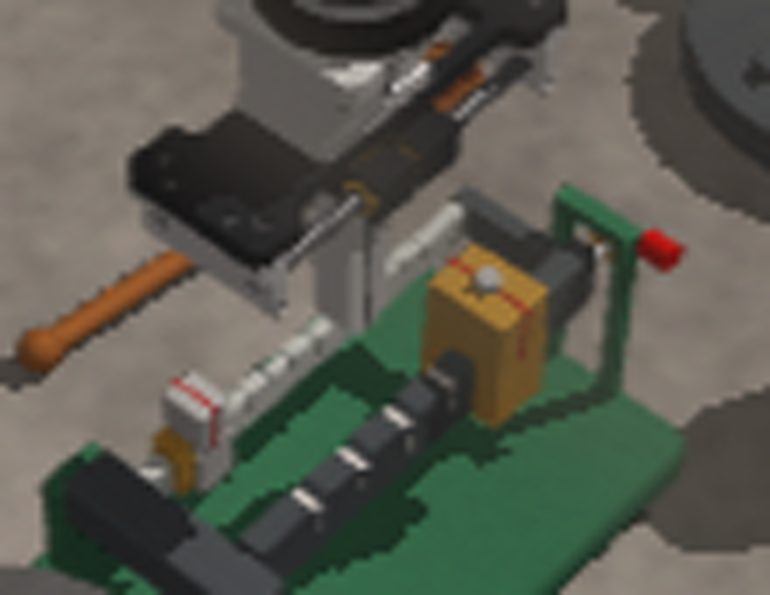

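Four notches (0–3) show left of the brass poise, so it is at 4 kg, and the network gives y 139.8. I pull the arm clear towards the robot for a last check on centring and pin height.

```bash
python3 -m jog '[-30,-20,0,0,0,0, -65,-20,0,0,0,0, -100,-20,0,0,0,0, -130,-20,0,0,0,0, -160,-20,0,0,0,0, -190,-20,0,0,0,0, -190,-20,0,0,0,0, -190,-20,0,0,0,0]'
python3 - <<'E'
from st import *
st()
T=manip.camera('top'); save(T,'t16.png',(195,135,160,90),5)
S=manip.camera('scene'); save(S,'s16.png',(215,155,110,80),7)
def W(q): co,si=np.cos(P[2]),np.sin(P[2]); return np.array([P[0]+co*q[0]-si*q[1],P[1]+si*q[0]+co*q[1],q[2]])
for h in (191,194.5): print(h,'pin', (proj(T,W((30,140,h)))-[195,135]+.5)*5-.5,(proj(S,W((30,140,h)))-[215,155]+.5)*7-.5)
for n,c in(("T",T),("S",S)):
  for t in("poise","fine_poise"): print(n,t,[(np.round(d["xy"],1),round(d["score"],2),sc(at_z(c,d["xy"],150 if t=="poise" else 138))) for d in manip.tip_of(t,c)[:2]])
E
```

```text
clock: 18.5
eef_pos: [394.9, 44.1, 252.3]
eef_rot: [-1.571, -0.002, 0.131]
wrist_force: [-0.5, 0.8, 0.2]
finger_gap: 0.7
18.5 scale-frame tcp [-160.2   45.5  252.3] F [-0.4  0.9  0.2] rot [-1.571 -0.002  0.131] gap 0.7
191 pin [182.04397898 186.48410941] [488.52446164 203.76997285]
194.5 pin [181.62248293 185.87516202] [488.89557009 198.57505157]
T poise [(array([234.1, 173.2]), 0.75, array([ 29.2, 133.1, 150. ]))]
T fine_poise [(array([269.6, 188.3]), 0.49, array([-35.4,  25.8, 138. ]))]
S poise [(array([338.3, 204.1]), 0.65, array([184.4, 216. , 150. ])), (array([281.4, 194.2]), 0.6, array([ 29.9, 128.7, 150. ]))]
S fine_poise [(array([245.6, 205.3]), 0.46, array([-29.6,  27.8, 138. ]))]
```

View pics/t16.png

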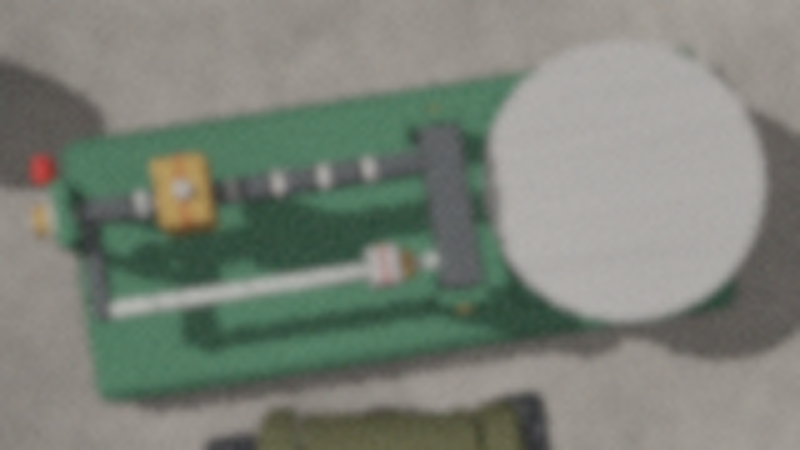

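View pics/s16.png

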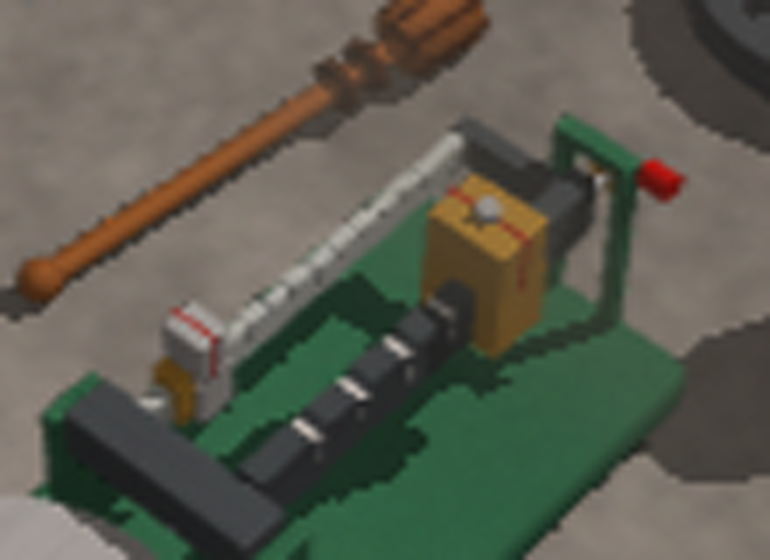

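The pin shows at (183,187) in the top crop, against a predicted (182,186) for exact 4 kg. In the scene crop it is at (488,207), against (488,204) for a dropped pawl and (489,199) for one riding on the beam. The fine poise is flush with its stop in both views and the hand is clear, so I hand in.

```bash
python3 -c "
from cell import manip
print(manip.sign_off()); print(manip.read_state()['wrist_force'])"
```

```text
the job is handed in; nothing more can be done
None
the job is handed in; nothing more can be done
```

I pushed the small steel poise back against its zero stop and the big brass poise along its beam into the 4 kg notch. Then I took the hand away and handed in at about 18.5 s. No verdict was reported.

**Last checks**
- **Big poise:** notches 0–3 show on its pan side and only notch 5 beyond it. Its pin is within about 1 mm of where it should be for exactly 4 kg, and low enough to match a dropped pawl. The wrist camera gave y of about 140–141 mm, against 140 mm for the notch.
- **Small poise:** no gap shows at the stop, and the force rose to 4.2 N when it met the stop.
- **Forces:** the largest push I read on either poise was about 5 N. I saw no sign that anything else on the counter moved.

**What failed or disagreed**
- **Fingertip height:** the fingertips turned out about 30 mm higher than the documented 22 mm ahead of the TCP. My first pass therefore went over the small poise without touching it, and I repeated it lower.
- **Last network readings:** the networks' estimates from the top and scene cameras were off by about 6–11 mm (big poise at 129–133 mm, small poise at 26–28 mm). I went with the pin position and the wrist pictures, because they agreed with each other and with what I could see.

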